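# Start the light-curing machine

### The job

Cure the blue impression tray: with your fingertips, push the light-curing machine's drawer fully home without slamming it, then flip the red power toggle over to on (towards the hood) so that it snaps, and then press the green start button right down and let it spring back. Leave the black turntable toggle as it is, do not touch the cast in the drawer, and do not pick up or shift any of the other things on the worktop.

Things in the scene. Friction and masses are not known exactly. Their poses are not given: they have to be found in the camera images.
- curer: Bench light-curing machine, fixed white box 250 mm deep (x), 270 wide (y). Origin: centre of its underside, on the worktop; x points from its front (facing the robot) to its back, z up. Its front face is 125 mm in front of the origin. The front 99 mm of its top is a dark control deck 105 mm above the worktop; behind it a hood with an amber pane rises to 150 mm.
- drawer (a joint): Opening of the drawer in the machine's front, below the deck, m: 0 = fully home (a hard stop), 0.105 = fully out; it moves in along the machine's +x. It slides stiffly (about 2.5 N, a little more when moved fast) and stays where it is left. It starts 80 to 100 mm open.
- drawer_bar (a point): Middle of the drawer's steel bar handle: round bar 10 mm thick, 100 mm long along the machine's y, 55 mm above the worktop, its back 28 mm clear of the white drawer front. The drawer front is 250 mm wide, from 13 to 87 mm above the worktop, 12 mm thick, and closes against the machine's front face.
- drawer_floor (a point): Middle of the drawer's steel floor (190 mm deep, 200 mm wide inside, side walls 26 mm high), top of the floor, 20 mm above the worktop.
- cast: The work piece, loose in the drawer: cream stone dental cast (46 mm x 58 mm, 16 mm high) with a bright blue resin impression tray on it, 44 mm high in all with an upright blue stub at its front; 0.13 kg; origin at the centre of its underside, z up. It only rests on the drawer floor and rides with the drawer.
- power (a joint): Power toggle, the one with the RED lever, rad: 0 = off (leans 23 degrees to the front, at the robot), 0.4 = upright, 0.8 = on (leans 23 degrees to the hood, over the green dot on its plate). Two stable positions: a spring pulls it to the nearer end, so it snaps over once past upright. Takes 3 to 4 N at its tip, along the machine's +x.
- power_tip (a point): Tip of the red lever, on its axis. The lever is 38 mm long from its pivot, 8 to 12 mm thick (thickest just below the tip) and stands on a small aluminium plate 50 mm x 32 mm on the deck.
- power_base: The red toggle's plate with its nut, on the deck; origin: centre of the plate's underside, 106 mm above the worktop; x and y as the machine's. The lever's pivot is 8 mm above the origin, its axis is y. The two toggles and the button stand in a row across the deck, 78 mm apart, in any order, 82 mm in front of the machine's origin.
- turntable (a joint): Angle of the turntable toggle, same kind of toggle with a BLACK lever, values as for the power toggle; it is off (0) and must stay off.
- turntable_tip (a point): Tip of the black lever.
- start (a joint): Travel of the green start button, m: 0 = up, 0.006 = fully down; springs back. It takes 1.5 N to begin and 5 N fully down.
- start_top (a point): Centre of the top of the green push button (26 mm diameter, in a black ring of 42 mm diameter; its top is 124 mm above the worktop and 6 mm above the ring when up). It is pressed straight down.
- resin_jar: Bystander: white jar with blue cap, 52 mm diameter, 55 mm high, beside the drawer on the right; loose.
- cup: Bystander: empty white plastic cup, 68 mm diameter, 80 mm high, beside the drawer on the left; loose.
- spray: Bystander: white spray bottle, 72 mm diameter, 190 mm high; loose.
- spare_cast: Bystander: plain cream dental cast without a blue tray, 46 mm x 58 mm, 25 mm high; loose.
- mirror: Bystander: steel mouth mirror 160 mm long, lying on the white instrument tray to the right.
- tweezers: Bystander: steel tweezers 145 mm long, on the instrument tray.
- handpiece: Bystander: steel dental handpiece 140 mm long, on the instrument tray.

How it is judged:
By the outcome, as a careful person would: the job done as asked, in the order asked, and still so for the second after the job is handed in, with the robot touching nothing.
It also fails if it takes over 51 s, if anything falls off the work surface, if the arm or the gripper's body presses on something with over 40 N, if the wrist force passes 120 N, or if a joint passes its speed limit or range.

### The arm

A 6-joint arm with a two-finger parallel gripper is mounted at the origin on the work surface. World frame = base frame: x ahead of the robot, y to its left, z up, the work surface at z = 0. Lengths are in m, angles in rad, forces in N, time in s.
With the tool pointing down it reaches from about 0.425 to 0.95 m from the base axis. Payload 3.5 kg.
Tool frame: the origin (TCP) lies at the very end of the fingers, on their centre line; the grasp point (between the pads) lies 19 mm behind it (grip_depth is the distance from the TCP to the grasp point, in m); x points along the fingers, z is the direction in which the jaws open and shut, and the axes are right-handed (so a half turn about x gives the same grasp; the last joint's range is limited). The gripper opens to 85 mm and grips with 20 to 120 N. Pads are 22 mm wide; open, the fingers measure 114 mm over their backs; the gripper's body (76 mm by 85 mm) begins 54 mm behind the grasp point. The pads swing forward as they close: fully open they stand 13 mm farther back than shut.
Start: joints at [-1.459, 0.286, 1.577, -0, 1.279, -0.15], TCP at [0.175, -0.652, 0.231] pointing down, gripper open.
Joint ranges: [-2.77, 2.77], [-0.9, 2.22], [0.21, 2.48], [-1.53, 4.67], [0.24, 2.81], [-2.84, 2.84]. Speed limits (rad/s): [2.79, 2.79, 3.14, 3.14, 3.14, 3.14].

### API

Orientations are given as a unit quaternion [x, y, z, w].
In Python, from plant import get_state, read_camera, calibration, sign_off, recognise, grip_depth gives the robot as it stands. The module is installed in compiled form; this text tells all that it offers.
- The arm moves only by the tool servo_tool, never from a script. Its argument "deltas" is a list that holds one entry, the list of rows, each a list of 4 numbers: the shift along the world's x, y, z scaled (see below), then the turn about the world's z scaled (see below). In form: [[[tx, ty, tz, spin], ...]]. A call has exactly 5 rows; each row is the pose to reach, as a shift and turn from the pose commanded when the call began; what a row does not reach only later rows make up. The controller multiplies each number of a shift by 10 cm and each number of a turn by 90 degrees. A row lasts 1/10 s, in which the tool goes at most 50 mm and 8.59 degrees, less where a joint would pass 70% of its speed; a pose out of reach is approached as far as the arm can. A call with a number of a shift or a turn outside -1 to 1 is refused whole. A call with a gripper value outside its range is refused whole. "claw" is the gripper's target within -1 to 1 (fully open at 1, half-way at 0, shut at -1), set as the call begins (left out, the last holds). The fingers move at their own pace and stop on an object; "force" is the grip in N (left out, the last holds). Time passes only in rows, so rows that repeat a pose let the fingers close, or fill a call up. It gives the time, the measured TCP pose, the force and the opening at its end, in the units of the state.
- get_state(): the state, without advancing time (a new reading comes with each control period).
- read_camera(name): name is "scene" or "top" or "wrist"; returns the picture (420x560x3 uint8, blue, green, red); there is no depth.
- calibration(name): a dict with "intrinsics" (3x3 intrinsics, pixels), "dist" ([k1, k2, p1, p2, k3] as OpenCV has them; the pictures are not rectified), "R" (3x3) and "t" (3): a world point X has camera coordinates R X + t; the wrist camera has in their place "T_tool_cam" (4x4, takes a point from camera to tool coordinates, whose origin is the TCP and whose axes are the tool frame's). Camera axes: x right, y down, z forward; pixel columns grow to the right and rows downward; lengths in m; the calibration is good to about 2 mm. A picture is of the moment at which its call begins: read the wrist's pose just before it. calibration takes no time and is no camera call.
- sign_off(): hands the job in, once; it reports no verdict.
Trained networks look in the newest picture that a camera, given by its name, has taken for a name from the list of things; names that differ only in an ending like _2 or _b are one class to them, and where a whole thing is asked for, a point or a joint stands for the part that bears it (a point fixed in the world has none). Each returns a list of dicts, best first, with "p" (0 to 1); they miss things now and then, are a little off and sometimes report something else, mostly with a low value. They report only what shows in the picture. A call takes as long as a camera call.
- recognise(camera, query): "at" ([x, y, z] in m, in world coordinates, good to about 4 mm: the middle of the surface that is visible of it).
The state is a dict: "time": time; "qpos": joint angles; "dq": joint speeds; "joint_efforts": joint torques, N m; "eef_pos": TCP position; "tcp_rot": TCP orientation; "contact_force": force on the tool from outside, world axes, zero at the start; "wrist_torque": the same for the moment, N m; "opening": opening from 0.0 (shut) to 1.0 (fully open).
Only numpy, scipy, OpenCV 4.12 (cv2) and the standard library are available. Lean on these libraries where they do the work, as an engineer would, in place of code of your own. Each camera call takes 0.05 s, during which the arm holds its last target. There are 200 camera calls.

## Working session

There is one attempt and no reset: what is moved stays moved. The work goes in short steps, Python scripts to look and compute and a tool call to move; the robot and the scene stay as the last step left them, time stands still between calls to the robot, and variables do not carry over. Pictures are saved under pics/ and viewed, about 8 in all and at most 12, crops included, and the job is handed in when it is done.

Besides the shell and the picture viewer there is one more tool, called after ">>>" as name(argument=value, ...), one argument or row to a line, values as JSON. servo_tool: Moves the arm, as the interface text tells. Its arguments: {"type":"object","properties":{"deltas":{"type":"array"},"claw":{"type":"number"},"force":{"type":"number"}},"required":["deltas"]}

```bash
mkdir -p pics; python3 - <<'E'
from plant import *
import cv2,numpy as np
a=read_camera("scene");b=read_camera("top")
cv2.imwrite("pics/s.png",a);cv2.imwrite("pics/t.png",b)
for c in("scene","top"):
    for q in["curer","drawer_bar","power_tip","power_base","turntable_tip","start_top","cast","resin_jar","cup","spray","spare_cast"]:
        r=recognise(c,q)
        print(c,q,[(np.round(d["at"],3).tolist(),round(d["p"],2)) for d in r[:2]])
s=get_state();print(s["time"],s["eef_pos"],s["tcp_rot"],s["opening"],grip_depth)
E
```

```text
scene curer [([0.508, -0.524, 0.012], 0.7), ([0.794, -0.102, 0.114], 0.56)]
scene drawer_bar [([0.554, -0.057, 0.044], 0.74)]
scene power_tip []
scene power_base []
scene turntable_tip []
scene start_top [([0.677, -0.16, 0.13], 0.59)]
scene cast []
scene resin_jar [([0.58, -0.248, 0.049], 0.64)]
scene cup [([0.595, 0.123, 0.057], 0.86)]
scene spray [([0.682, 0.442, 0.104], 0.62)]
scene spare_cast []
top curer [([0.731, -0.074, 0.109], 0.74), ([0.672, -0.151, 0.133], 0.73)]
top drawer_bar [([0.587, -0.05, 0.023], 0.97)]
top power_tip [([0.574, -0.239, 0.054], 0.4)]
top power_base [([0.615, 0.123, 0.032], 0.54)]
top turntable_tip [([0.588, -0.055, 0.021], 0.6), ([0.683, -0.076, 0.11], 0.29)]
top start_top [([0.672, -0.154, 0.128], 0.45)]
top cast [([0.601, -0.108, 0.033], 0.65), ([0.59, -0.05, 0.018], 0.4)]
top resin_jar [([0.57, -0.234, 0.054], 0.77)]
top cup [([0.615, 0.124, 0.031], 0.7)]
top spray [([0.66, 0.447, 0.117], 0.96), ([0.586, -0.055, 0.021], 0.35)]
top spare_cast [([0.55, 0.463, 0.011], 0.8)]
1.2 [ 0.17476563 -0.65195673  0.23131034] [ 0.43043883  0.56102862 -0.43041645  0.56099107] 1.005588861261375 0.0187
```

View pics/s.png

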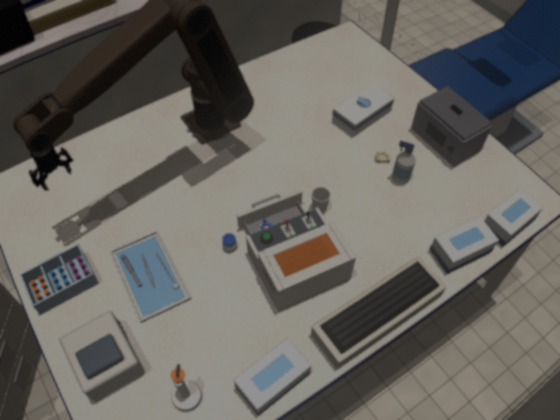

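View pics/t.png

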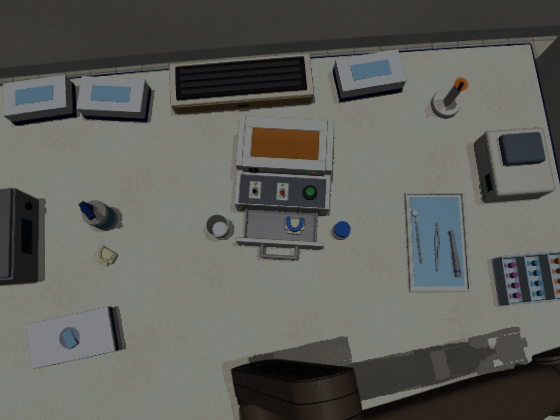

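The top view shows the drawer open, with its bar at about (279,256). From left to right the toggles and button are black (255,190), red (283,191) and green (310,192). Next I'll zoom in to fit the machine's pose.

```bash
cat > h.py <<'E'
from plant import *
import cv2,numpy as np
from scipy.spatial.transform import Rotation as Ro
def toworld(px,z,cam="top"):
    c=calibration(cam);K=np.array(c["intrinsics"]);R=np.array(c["R"]);t=np.array(c["t"])
    n=cv2.undistortPoints(np.array(px,float).reshape(-1,1,2),K,np.array(c["dist"])).reshape(-1,2)
    d=np.c_[n,np.ones(len(n))]@R; o=-R.T@t
    return o+d*((np.atleast_1d(z)-o[2])/d[:,2])[:,None]
E
python3 - <<'E'
from h import *
b=cv2.imread("pics/t.png")[110:270,205:355]
cv2.imwrite("pics/tc.png",cv2.convertScaleAbs(cv2.resize(b,None,fx=3.75,fy=3.75,interpolation=cv2.INTER_CUBIC),alpha=1.5))
print(Ro.from_quat(get_state()["tcp_rot"]).as_matrix().round(3))
E
```

```text
[[-0.     0.966  0.259]
 [ 0.     0.259 -0.966]
 [-1.    -0.    -0.   ]]
```

View pics/tc.png

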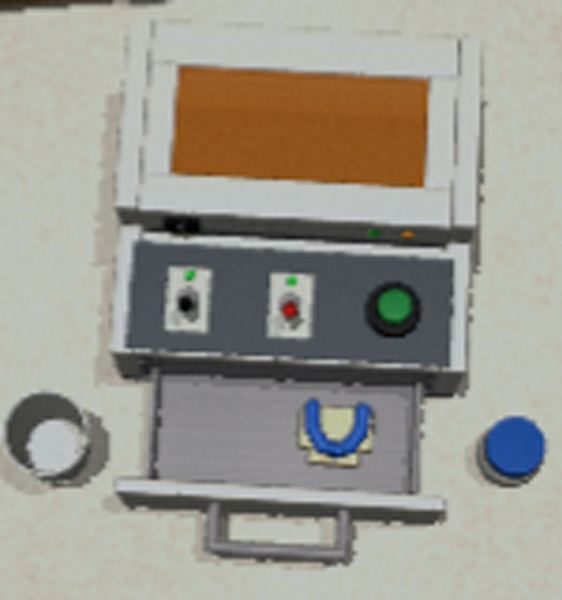

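The crop shows the button top at (394,306), the red plate centre at (291,305), the black plate at (188,299) and the middle of the bar at (280,551). The bar's ends are at (207,548) and (352,557).

```bash
python3 - <<'E'
from h import *
P=dict(btn=(394,306,.124),red=(291,305,.107),blk=(188,299,.107),redtip=(290,310,.149),bar=(280,551,.058),barL=(207,548,.058),barR=(352,557,.058),hL=(118,208,.15),hR=(475,232,.15),hbL=(127,22,.15),hbR=(480,38,.15),dL=(113,355,.105),dR=(463,375,.105),fL=(117,483,.087),fR=(445,503,.087))
W={}
for k,(u,v,z) in P.items():
    W[k]=toworld([(u/3.75+205,v/3.75+110)],z)[0]; print(k,W[k].round(4))
for a,b in(("btn","blk"),("hR","hL"),("hbR","hbL"),("dR","dL"),("fR","fL"),("barR","barL")):
    d=W[b]-W[a];print(a,b,np.hypot(*d[:2]).round(3),np.degrees(np.arctan2(-d[0],d[1])).round(2))
print(get_state()["contact_force"])
E
```

```text
btn [ 0.6737 -0.1541  0.124 ]
red [ 0.6851 -0.0777  0.107 ]
blk [ 6.963e-01 -2.000e-04  1.070e-01]
redtip [ 0.671  -0.0757  0.149 ]
bar [ 0.5049 -0.0542  0.058 ]
barL [0.5118 0.0013 0.058 ]
barR [ 0.4957 -0.1087  0.058 ]
hL [0.7594 0.0453 0.15  ]
hR [ 0.7186 -0.2173  0.15  ]
hbL [0.9061 0.0289 0.15  ]
hbR [ 0.8705 -0.2373  0.15  ]
dL [0.6581 0.0596 0.105 ]
dR [ 0.6206 -0.2024  0.105 ]
fL [0.5631 0.0644 0.087 ]
fR [ 0.5274 -0.1809  0.087 ]
btn blk 0.156 -8.38
hR hL 0.266 -8.82
hbR hbL 0.269 -7.61
dR dL 0.265 -8.15
fR fL 0.248 -8.3
barR barL 0.111 -8.33
[-0.05061327  0.44987639  0.79245319]
```

The machine's yaw is about -8.3° and the drawer is about 93 mm open. I'll shut the gripper, align it and travel to a point in front of the bar.

>>> servo_tool(
  deltas=[
    [[0.09, 0.2, 0, -0.02], [0.18, 0.4, 0, -0.04], [0.27, 0.6, 0, -0.06], [0.36, 0.8, 0, -0.08], [0.45, 1, 0, -0.087]],
  ],
  claw=-1,
  force=40,
)

```text
time: 1.7
eef_pos: [0.22, -0.5512, 0.2314]
tcp_rot: [0.468, 0.53, -0.468, 0.53]
contact_force: [-0.2, -0.0, -0.7]
opening: 0.141
```

>>> servo_tool(
  deltas=[
    [[0.09, 0.2, 0, -0.02], [0.18, 0.4, 0, -0.04], [0.27, 0.6, 0, -0.06], [0.36, 0.8, 0, -0.08], [0.45, 1, 0, -0.086]],
  ],
)

```text
time: 2.2
eef_pos: [0.265, -0.4512, 0.2315]
tcp_rot: [-0.503, -0.497, 0.503, -0.497]
contact_force: [0.2, -0.3, 0.9]
opening: -0.001
```

>>> servo_tool(
  deltas=[
    [[0.09, 0.2, 0, -0.02], [0.18, 0.4, 0, -0.04], [0.27, 0.6, 0, -0.06], [0.36, 0.8, 0, -0.08], [0.45, 1, 0, -0.086]],
  ],
)

```text
time: 2.7
eef_pos: [0.31, -0.3512, 0.2315]
tcp_rot: [-0.535, -0.462, 0.535, -0.462]
contact_force: [-0.3, 0.5, 0.0]
opening: 0.0
```

>>> servo_tool(
  deltas=[
    [[0.09, 0.2, 0, 0], [0.18, 0.4, 0, 0], [0.27, 0.6, 0, 0], [0.36, 0.8, 0, 0], [0.45, 1, 0, 0]],
  ],
)

```text
time: 3.2
eef_pos: [0.355, -0.2512, 0.2316]
tcp_rot: [0.535, 0.462, -0.535, 0.463]
contact_force: [0.9, 0.6, -0.9]
opening: 0.001
```

>>> servo_tool(
  deltas=[
    [[0.09, 0.2, 0, 0], [0.18, 0.4, 0, 0], [0.27, 0.6, 0, 0], [0.36, 0.8, 0, 0], [0.45, 1, 0, 0]],
  ],
)

```text
time: 3.7
eef_pos: [0.4, -0.1512, 0.2316]
tcp_rot: [0.535, 0.462, -0.535, 0.463]
contact_force: [-0.3, -0.0, -0.0]
opening: 0.002
```

>>> servo_tool(
  deltas=[
    [[0.09, 0.2, 0, 0], [0.18, 0.4, 0, 0], [0.27, 0.6, 0, 0], [0.36, 0.8, 0, 0], [0.45, 1, 0, 0]],
  ],
)

```text
time: 4.2
eef_pos: [0.445, -0.0511, 0.2316]
tcp_rot: [0.535, 0.462, -0.535, 0.463]
contact_force: [-0.1, -0.9, -1.2]
opening: -0.002
```

```bash
python3 - <<'E'
from h import *
s=get_state();a=read_camera("wrist");cv2.imwrite("pics/w1.png",cv2.convertScaleAbs(a,alpha=1.5))
for q in["drawer_bar","power_tip","power_base","turntable_tip","start_top","cast"]:
    print(q,[(np.round(d["at"],3).tolist(),round(d["p"],2)) for d in recognise("wrist",q)[:2]])
print(calibration("wrist")["T_tool_cam"])
E
```

```text
drawer_bar [([0.576, -0.047, 0.022], 0.85), ([0.567, -0.231, 0.054], 0.3)]
power_tip []
power_base []
turntable_tip [([0.578, -0.048, 0.021], 0.22)]
start_top []
cast [([0.594, -0.105, 0.039], 0.92)]
[[-4.49819383e-05 -2.60785570e-01  9.65396750e-01 -1.41883653e-01]
 [-1.39632055e-03 -9.65395793e-01 -2.60785376e-01  6.62062711e-02]
 [ 9.99999024e-01 -1.35973395e-03 -3.20714876e-04  1.03770937e-03]
 [ 0.00000000e+00  0.00000000e+00  0.00000000e+00  1.00000000e+00]]
```

View pics/w1.png

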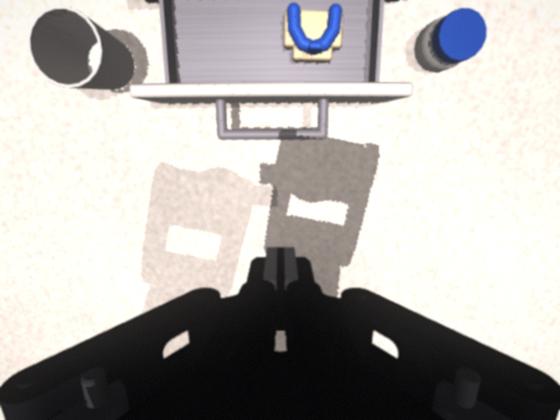

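The wrist view shows the bar from (218,133) to (327,133), level with the tool and almost centred. The path in front of it is clear.

```bash
cat >> h.py <<'E'
def wristw(px,z,s):
    c=calibration("wrist");K=np.array(c["intrinsics"]);T=np.array(c["T_tool_cam"])
    R=Ro.from_quat(s["tcp_rot"]).as_matrix();Rw=R@T[:3,:3];o=R@T[:3,3]+s["eef_pos"]
    n=cv2.undistortPoints(np.array(px,float).reshape(-1,1,2),K,np.array(c["dist"])).reshape(-1,2)
    d=np.c_[n,np.ones(len(n))]@Rw.T
    return o+d*((np.atleast_1d(z)-o[2])/d[:,2])[:,None]
E
python3 - <<'E'
from h import *
s=get_state();print(wristw([(218,133),(327,133),(272.5,133)],.055,s).round(4),s["eef_pos"],s["time"])
E
```

```text
[[ 0.5135 -0.0015  0.055 ]
 [ 0.4976 -0.1087  0.055 ]
 [ 0.5055 -0.0551  0.055 ]] [ 0.44449404 -0.05268945  0.23136684] 4.55
```

>>> servo_tool(
  deltas=[
    [[0, 0, -0.2, 0], [0, 0, -0.4, 0], [0, 0, -0.6, 0], [0, 0, -0.8, 0], [0, 0, -1, 0]],
  ],
)

```text
time: 5.05
eef_pos: [0.4445, -0.0528, 0.1307]
tcp_rot: [0.535, 0.462, -0.535, 0.462]
contact_force: [-0.1, -0.5, -0.7]
opening: -0.001
```

>>> servo_tool(
  deltas=[
    [[0, 0, -0.2, 0], [0, 0, -0.4, 0], [0, 0, -0.6, 0], [0, 0, -0.8, 0], [0, 0, -0.9, 0]],
  ],
)

```text
time: 5.55
eef_pos: [0.4435, -0.0524, 0.0397]
tcp_rot: [-0.535, -0.463, 0.536, -0.461]
contact_force: [0.6, 0.2, -0.2]
opening: 0.001
```

>>> servo_tool(
  deltas=[
    [[0.1, -0.014, 0, 0], [0.2, -0.028, 0, 0], [0.28, -0.04, 0, 0], [0.33, -0.048, 0, 0], [0.37, -0.054, 0, 0]],
  ],
)

```text
time: 6.05
eef_pos: [0.483, -0.0577, 0.0421]
tcp_rot: [0.535, 0.462, -0.535, 0.463]
contact_force: [-0.7, 0.6, -0.0]
opening: -0.0
```

>>> servo_tool(
  deltas=[
    [[0.03, -0.004, 0, 0], [0.06, -0.009, 0, 0], [0.1, -0.014, 0, 0], [0.14, -0.02, 0, 0], [0.18, -0.026, 0, 0]],
  ],
)

```text
time: 6.55
eef_pos: [0.4994, -0.0597, 0.0411]
tcp_rot: [-0.535, -0.463, 0.535, -0.462]
contact_force: [-3.3, 0.1, 2.2]
opening: 0.0
```

>>> servo_tool(
  deltas=[
    [[0.045, -0.006, 0, 0], [0.09, -0.013, 0, 0], [0.135, -0.02, 0, 0], [0.18, -0.026, 0, 0], [0.225, -0.033, 0, 0]],
  ],
)

```text
time: 7.05
eef_pos: [0.5224, -0.0631, 0.0411]
tcp_rot: [-0.535, -0.463, 0.535, -0.462]
contact_force: [-2.6, 1.9, 0.1]
opening: 0.001
```

>>> servo_tool(
  deltas=[
    [[0.045, -0.006, 0, 0], [0.09, -0.013, 0, 0], [0.135, -0.02, 0, 0], [0.18, -0.026, 0, 0], [0.225, -0.033, 0, 0]],
  ],
)

```text
time: 7.55
eef_pos: [0.545, -0.0665, 0.0411]
tcp_rot: [-0.535, -0.463, 0.535, -0.462]
contact_force: [-2.8, 2.5, -0.5]
opening: -0.003
```

>>> servo_tool(
  deltas=[
    [[0.04, -0.006, 0, 0], [0.07, -0.01, 0, 0], [0.1, -0.014, 0, 0], [0.13, -0.019, 0, 0], [0.16, -0.023, 0, 0]],
  ],
)

```text
time: 8.05
eef_pos: [0.5609, -0.0689, 0.0413]
tcp_rot: [-0.535, -0.463, 0.535, -0.462]
contact_force: [-2.7, 2.3, -0.1]
opening: -0.001
```

```bash
python3 - <<'E'
from h import *
s=get_state();a=read_camera("wrist");b=read_camera("scene")
c=cv2.resize(a[:200],None,fx=1.4,fy=1.4);d=cv2.resize(b[180:290,210:370],(784,300))
d=cv2.resize(b[180:300,215:365],None,fx=2.6,fy=2.6)
d=cv2.copyMakeBorder(d,0,0,0,c.shape[1]-d.shape[1],cv2.BORDER_CONSTANT)
cv2.imwrite("pics/w2.png",cv2.convertScaleAbs(np.vstack([c,d]),alpha=1.5))
print(s["eef_pos"],s["contact_force"])
E
```

```text
[ 0.56086908 -0.06890584  0.04125541] [-2.68117575  2.27324326 -0.07708934]
```

View pics/w2.png

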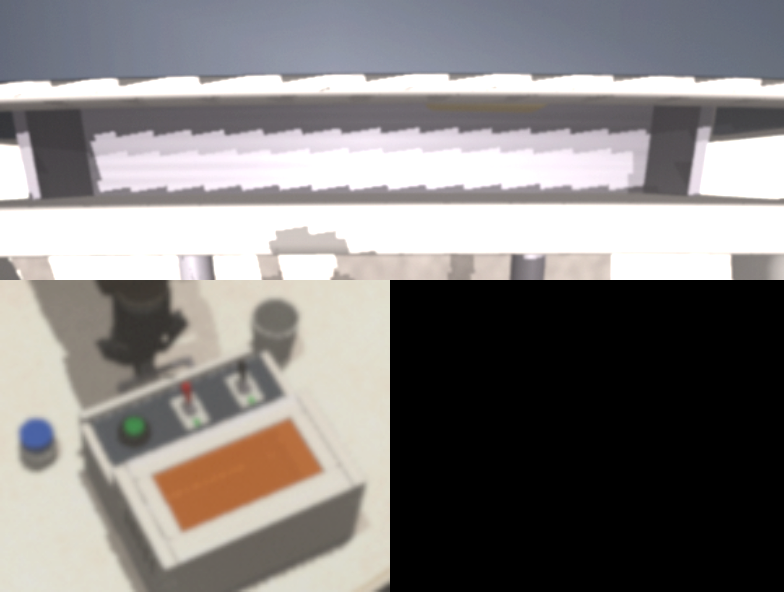

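The drawer is still about 20 mm open and running square. I'll continue, then creep up to the stop.

>>> servo_tool(
  deltas=[
    [[0.03, -0.004, 0, 0], [0.055, -0.008, 0, 0], [0.08, -0.012, 0, 0], [0.1, -0.014, 0, 0], [0.12, -0.017, 0, 0]],
  ],
)

```text
time: 8.65
eef_pos: [0.5731, -0.0709, 0.0415]
tcp_rot: [-0.535, -0.462, 0.535, -0.463]
contact_force: [-1.7, -0.5, 0.3]
opening: 0.005
```

>>> servo_tool(
  deltas=[
    [[0.01, -0.001, 0, 0], [0.02, -0.003, 0, 0], [0.03, -0.004, 0, 0], [0.04, -0.006, 0, 0], [0.05, -0.007, 0, 0]],
  ],
)

```text
time: 9.15
eef_pos: [0.5779, -0.0715, 0.0415]
tcp_rot: [-0.535, -0.462, 0.535, -0.463]
contact_force: [-2.8, -0.6, 0.7]
opening: -0.003
```

>>> servo_tool(
  deltas=[
    [[0.01, -0.001, 0, 0], [0.02, -0.003, 0, 0], [0.03, -0.004, 0, 0], [0.035, -0.005, 0, 0], [0.04, -0.006, 0, 0]],
  ],
)

```text
time: 9.65
eef_pos: [0.5796, -0.0716, 0.0413]
tcp_rot: [-0.533, -0.464, 0.536, -0.461]
contact_force: [-10.6, -0.8, 6.7]
opening: -0.0
```

>>> servo_tool(
  deltas=[
    [[0.01, -0.001, 0, 0], [0.02, -0.003, 0, 0], [0.02, -0.003, 0, 0], [0.02, -0.003, 0, 0], [0.02, -0.003, 0, 0]],
  ],
)

```text
time: 10.15
eef_pos: [0.5797, -0.0716, 0.0413]
tcp_rot: [-0.532, -0.466, 0.537, -0.459]
contact_force: [-15.0, -0.1, 10.9]
opening: 0.003
```

>>> servo_tool(
  deltas=[
    [[-0.05, 0.007, 0, 0], [-0.1, 0.014, 0, 0], [-0.2, 0.029, 0, 0], [-0.3, 0.043, 0, 0], [-0.35, 0.05, 0, 0]],
  ],
)

```text
time: 10.65
eef_pos: [0.5476, -0.0668, 0.041]
tcp_rot: [-0.535, -0.463, 0.535, -0.462]
contact_force: [-0.2, 0.6, -0.4]
opening: 0.0
```

>>> servo_tool(
  deltas=[
    [[0, 0, 0.2, 0], [0, 0, 0.4, 0], [0, 0, 0.6, 0], [0, 0, 0.8, 0], [0, 0, 1, 0]],
  ],
)

```text
time: 11.15
eef_pos: [0.5485, -0.0671, 0.1421]
tcp_rot: [0.535, 0.462, -0.535, 0.463]
contact_force: [0.6, 0.3, -0.5]
opening: 0.0
```

>>> servo_tool(
  deltas=[
    [[0, 0, 0.1, 0], [0, 0, 0.2, 0], [0, 0, 0.3, 0], [0, 0, 0.4, 0], [0, 0, 0.4, 0]],
  ],
)

```text
time: 11.65
eef_pos: [0.5495, -0.0674, 0.1828]
tcp_rot: [0.535, 0.462, -0.534, 0.463]
contact_force: [0.5, -0.4, -0.0]
opening: 0.001
```

```bash
python3 - <<'E'
from h import *
s=get_state();a=read_camera("wrist")
cv2.imwrite("pics/w3.png",cv2.convertScaleAbs(a,alpha=1.5))
for q in["power_tip","power_base","start_top","turntable_tip"]:
    print(q,[(np.round(d["at"],3).tolist(),round(d["p"],2)) for d in recognise("wrist",q)[:2]])
print(s["eef_pos"],s["contact_force"])
E
```

```text
power_tip [([0.667, -0.077, 0.151], 0.73)]
power_base [([0.671, -0.076, 0.111], 0.96)]
start_top [([0.671, -0.152, 0.13], 0.95), ([0.628, -0.066, 0.088], 0.57)]
turntable_tip [([0.684, -0.001, 0.143], 0.68)]
[ 0.54954632 -0.06744799  0.18283983] [ 0.49151876 -0.4473618  -0.01743658]
```

View pics/w3.png

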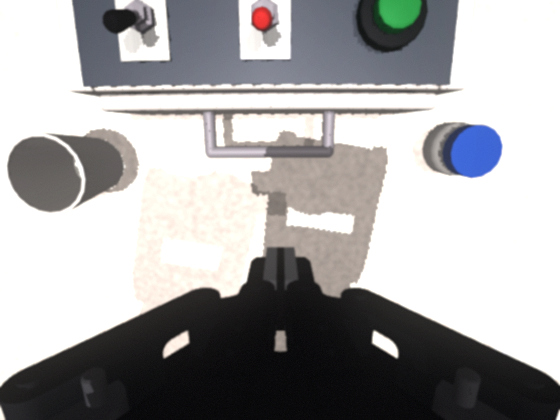

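The drawer front lies against the machine face. The red tip is at (262,18), the button at (399,8) and the bar's middle at (271,152). I'll work out their world positions.

```bash
python3 - <<'E'
from h import *
s=get_state();print(wristw([(262,18),(399,8),(271,152),(265,28)],[.149,.124,.055,.107],s).round(4),s["eef_pos"],s["time"])
E
```

```text
[[ 0.6675 -0.0764  0.149 ]
 [ 0.6695 -0.1544  0.124 ]
 [ 0.5945 -0.067   0.055 ]
 [ 0.6746 -0.0771  0.107 ]] [ 0.5482948  -0.06704778  0.18045906] 11.9
```

>>> servo_tool(
  deltas=[
    [[0.18, -0.01, -0.08, 0], [0.36, -0.02, -0.17, 0], [0.54, -0.03, -0.26, 0], [0.72, -0.04, -0.35, 0], [0.9, -0.05, -0.43, 0]],
  ],
)

```text
time: 12.4
eef_pos: [0.6389, -0.0721, 0.1369]
tcp_rot: [-0.535, -0.463, 0.535, -0.462]
contact_force: [-0.1, -0.7, 0.1]
opening: -0.001
```

>>> servo_tool(
  deltas=[
    [[0.04, -0.006, 0, 0], [0.08, -0.012, 0, 0], [0.12, -0.017, 0, 0], [0.15, -0.022, 0, 0], [0.18, -0.026, 0, 0]],
  ],
)

```text
time: 12.9
eef_pos: [0.6555, -0.0746, 0.1389]
tcp_rot: [-0.534, -0.464, 0.536, -0.461]
contact_force: [-6.8, 1.2, 4.4]
opening: -0.003
```

>>> servo_tool(
  deltas=[
    [[0.03, -0.004, 0, 0], [0.06, -0.009, 0, 0], [0.08, -0.012, 0, 0], [0.1, -0.014, 0, 0], [0.11, -0.016, 0, 0]],
  ],
)

```text
time: 13.4
eef_pos: [0.6683, -0.0765, 0.1383]
tcp_rot: [0.535, 0.462, -0.535, 0.463]
contact_force: [0.1, 0.1, 0.5]
opening: -0.003
```

>>> servo_tool(
  deltas=[
    [[0.02, -0.003, 0, 0], [0.04, -0.006, 0, 0], [0.05, -0.007, 0, 0], [0.06, -0.009, 0, 0], [0.07, -0.01, 0, 0]],
  ],
)

```text
time: 13.9
eef_pos: [0.6748, -0.0774, 0.1383]
tcp_rot: [-0.535, -0.462, 0.535, -0.462]
contact_force: [0.3, -0.8, 0.3]
opening: 0.001
```

>>> servo_tool(
  deltas=[
    [[-0.1, 0.014, 0, 0], [-0.25, 0.036, 0, 0], [-0.4, 0.058, 0.1, 0], [-0.5, 0.072, 0.25, 0], [-0.6, 0.087, 0.4, 0]],
  ],
)

```text
time: 14.4
eef_pos: [0.6132, -0.0684, 0.1783]
tcp_rot: [-0.535, -0.463, 0.535, -0.462]
contact_force: [-0.1, 0.0, -0.3]
opening: 0.002
```

>>> servo_tool(
  deltas=[
    [[-0.1, 0, 0.1, 0], [-0.2, 0, 0.2, 0], [-0.3, 0, 0.2, 0], [-0.3, 0, 0.2, 0], [-0.3, 0, 0.2, 0]],
  ],
)

```text
time: 14.9
eef_pos: [0.5841, -0.0686, 0.1976]
tcp_rot: [-0.535, -0.463, 0.535, -0.462]
contact_force: [0.8, 0.3, -1.2]
opening: -0.0
```

```bash
python3 - <<'E'
from h import *
s=get_state();a=read_camera("wrist")
cv2.imwrite("pics/w4.png",cv2.convertScaleAbs(a,alpha=1.3))
for q in["power_tip","power_base","start_top","turntable_tip"]:
    print(q,[(np.round(d["at"],3).tolist(),round(d["p"],2)) for d in recognise("wrist",q)[:2]])
print(s["eef_pos"],s["contact_force"])
E
```

```text
power_tip [([0.692, -0.077, 0.145], 0.76)]
power_base [([0.684, -0.078, 0.109], 0.56)]
start_top [([0.674, -0.149, 0.128], 0.93)]
turntable_tip [([0.684, 0.0, 0.144], 0.97)]
[ 0.58413814 -0.06855761  0.19759292] [ 0.76711272  0.31440374 -1.15410662]
```

View pics/w4.png

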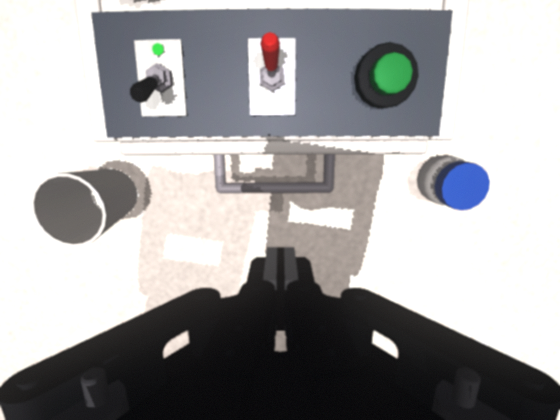

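The red lever now leans to the hood over its dot (270,43). The black one (143,90) still leans to the front. The button top is at (392,74).

```bash
python3 - <<'E'
from h import *
s=get_state();print(wristw([(392,74),(387,76)],[.124,.118],s).round(4),s["eef_pos"],s["time"])
E
```

```text
[[ 0.6729 -0.1558  0.124 ]
 [ 0.6728 -0.1545  0.118 ]] [ 0.58480762 -0.06867338  0.19776336] 15.15
```

>>> servo_tool(
  deltas=[
    [[0.17, -0.17, 0, 0], [0.35, -0.35, 0, 0], [0.52, -0.52, 0, 0], [0.7, -0.7, 0, 0], [0.875, -0.87, 0, 0]],
  ],
)

```text
time: 15.65
eef_pos: [0.673, -0.1565, 0.1978]
tcp_rot: [-0.535, -0.463, 0.535, -0.462]
contact_force: [0.2, 0.8, 0.3]
opening: -0.001
```

>>> servo_tool(
  deltas=[
    [[0, 0, -0.15, 0], [0, 0, -0.3, 0], [0, 0, -0.45, 0], [0, 0, -0.6, 0], [0, 0, -0.68, 0]],
  ],
)

```text
time: 16.15
eef_pos: [0.6705, -0.1544, 0.1272]
tcp_rot: [-0.534, -0.464, 0.535, -0.461]
contact_force: [-1.4, -0.2, 1.1]
opening: -0.002
```

>>> servo_tool(
  deltas=[
    [[0, 0, -0.02, 0], [0, 0, -0.04, 0], [0, 0, -0.06, 0], [0, 0, -0.08, 0], [0, 0, -0.1, 0]],
  ],
)

```text
time: 16.65
eef_pos: [0.6728, -0.1557, 0.1219]
tcp_rot: [0.535, 0.462, -0.535, 0.463]
contact_force: [-4.5, 3.1, 16.7]
opening: 0.001
```

>>> servo_tool(
  deltas=[
    [[0, 0, -0.01, 0], [0, 0, -0.02, 0], [0, 0, -0.02, 0], [0, 0, -0.02, 0], [0, 0, -0.02, 0]],
  ],
)

```text
time: 17.15
eef_pos: [0.6729, -0.1557, 0.122]
tcp_rot: [0.535, 0.462, -0.535, 0.463]
contact_force: [-5.2, 2.8, 12.2]
opening: -0.003
```

```bash
python3 - <<'E'
from h import *
s=get_state();a=read_camera("wrist");b=read_camera("scene")
c=a[:200];d=cv2.resize(b[180:300,215:365],None,fx=3,fy=3,interpolation=cv2.INTER_CUBIC)
d=cv2.copyMakeBorder(d,0,0,0,560-d.shape[1],cv2.BORDER_CONSTANT)
cv2.imwrite("pics/w5.png",cv2.convertScaleAbs(np.vstack([c,d]),alpha=1.4))
print(s["eef_pos"],s["contact_force"],s["wrist_torque"])
E
```

```text
[ 0.67285117 -0.15573193  0.12199222] [-5.20350137  2.84685966 12.16503546] [ 0.50376898  0.97170356 -0.02384261]
```

View pics/w5.png

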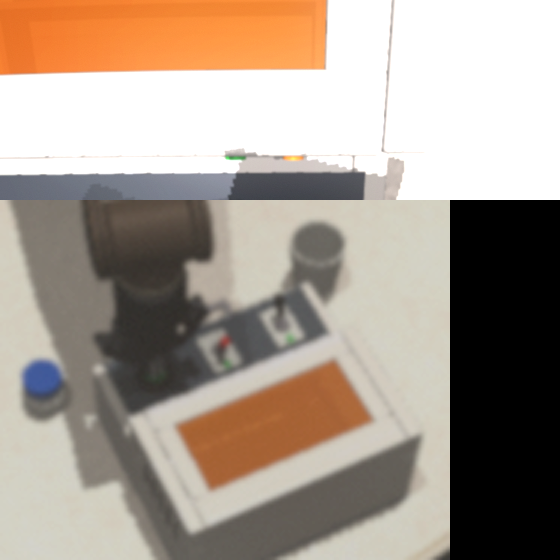

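>>> servo_tool(
  deltas=[
    [[0, 0, -0.01, 0], [0, 0, -0.02, 0], [0, 0, -0.03, 0], [0, 0, -0.04, 0], [0, 0, -0.04, 0]],
  ],
)

```text
time: 17.75
eef_pos: [0.6729, -0.1558, 0.1217]
tcp_rot: [0.535, 0.462, -0.535, 0.463]
contact_force: [-11.4, 4.6, 22.9]
opening: -0.002
```

A firm stop at TCP z = 0.1217, about 4 mm higher than expected. I'll release slowly and watch the force to measure the travel.

>>> servo_tool(
  deltas=[
    [[0, 0, 0.04, 0], [0, 0, 0.06, 0], [0, 0, 0.08, 0], [0, 0, 0.09, 0], [0, 0, 0.09, 0]],
  ],
)

```text
time: 18.25
eef_pos: [0.6731, -0.1559, 0.1238]
tcp_rot: [0.535, 0.462, -0.534, 0.463]
contact_force: [1.0, 0.6, 4.0]
opening: 0.001
```

>>> servo_tool(
  deltas=[
    [[0, 0, 0.015, 0], [0, 0, 0.015, 0], [0, 0, 0.015, 0], [0, 0, 0.015, 0], [0, 0, 0.015, 0]],
  ],
)

```text
time: 18.75
eef_pos: [0.6723, -0.1559, 0.1248]
tcp_rot: [-0.535, -0.462, 0.535, -0.463]
contact_force: [2.0, -0.9, 3.4]
opening: -0.003
```

>>> servo_tool(
  deltas=[
    [[0, 0, 0.015, 0], [0, 0, 0.015, 0], [0, 0, 0.015, 0], [0, 0, 0.015, 0], [0, 0, 0.015, 0]],
  ],
)

```text
time: 19.25
eef_pos: [0.672, -0.1558, 0.1262]
tcp_rot: [-0.535, -0.463, 0.535, -0.462]
contact_force: [0.5, -0.5, 2.7]
opening: -0.001
```

>>> servo_tool(
  deltas=[
    [[0, 0, 0.015, 0], [0, 0, 0.015, 0], [0, 0, 0.015, 0], [0, 0, 0.015, 0], [0, 0, 0.015, 0]],
  ],
)

```text
time: 19.75
eef_pos: [0.6718, -0.1557, 0.1275]
tcp_rot: [-0.535, -0.463, 0.535, -0.462]
contact_force: [-0.3, -0.3, 1.9]
opening: -0.0
```

>>> servo_tool(
  deltas=[
    [[0, 0, 0.015, 0], [0, 0, 0.015, 0], [0, 0, 0.015, 0], [0, 0, 0.015, 0], [0, 0, 0.015, 0]],
  ],
)

```text
time: 20.25
eef_pos: [0.6721, -0.1555, 0.129]
tcp_rot: [-0.535, -0.463, 0.535, -0.462]
contact_force: [-0.4, 1.0, -0.1]
opening: 0.002
```

>>> servo_tool(
  deltas=[
    [[0, 0, 0.015, 0], [0, 0, 0.015, 0], [0, 0, 0.015, 0], [0, 0, 0.015, 0], [0, 0, 0.015, 0]],
  ],
)

```text
time: 20.75
eef_pos: [0.6722, -0.1557, 0.1308]
tcp_rot: [0.535, 0.462, -0.535, 0.462]
contact_force: [0.8, 0.1, 0.4]
opening: 0.002
```

The force follows the spring exactly, falling from about 5 N to 1.5 N between z = 0.122 and 0.128. So the button went the full 6 mm and sprang back; the shut fingertips simply extend about 4 mm past the TCP. Now I'll retreat and do a final check.

>>> servo_tool(
  deltas=[
    [[0, 0, 0.15, 0], [0, 0, 0.35, 0], [0, 0, 0.55, 0], [0, 0, 0.75, 0], [0, 0, 0.9, 0]],
  ],
)

```text
time: 21.25
eef_pos: [0.6729, -0.1559, 0.224]
tcp_rot: [0.535, 0.461, -0.534, 0.463]
contact_force: [0.5, -1.4, 0.0]
opening: 0.004
```

>>> servo_tool(
  deltas=[
    [[-0.2, 0.1, 0, 0], [-0.4, 0.2, 0, 0], [-0.6, 0.3, 0, 0], [-0.8, 0.4, 0, 0], [-1, 0.5, 0, 0]],
  ],
)

```text
time: 21.75
eef_pos: [0.5715, -0.1053, 0.2216]
tcp_rot: [0.535, 0.462, -0.535, 0.463]
contact_force: [-0.2, -1.1, 0.2]
opening: -0.002
```

```bash
python3 - <<'E'
from h import *
s=get_state();a=read_camera("wrist")
cv2.imwrite("pics/w6.png",cv2.convertScaleAbs(a,alpha=1.3))
for q in["power_tip","start_top","turntable_tip"]:
    print(q,[(np.round(d["at"],3).tolist(),round(d["p"],2)) for d in recognise("wrist",q)[:1]])
print(s["eef_pos"],s["contact_force"],s["time"])
E
```

```text
power_tip [([0.693, -0.078, 0.148], 0.74)]
start_top [([0.67, -0.154, 0.126], 0.56)]
turntable_tip [([0.683, -0.002, 0.14], 0.58)]
[ 0.57148353 -0.10532433  0.22159565] [-0.15228394 -1.07642908  0.22395176] 21.75
```

View pics/w6.png

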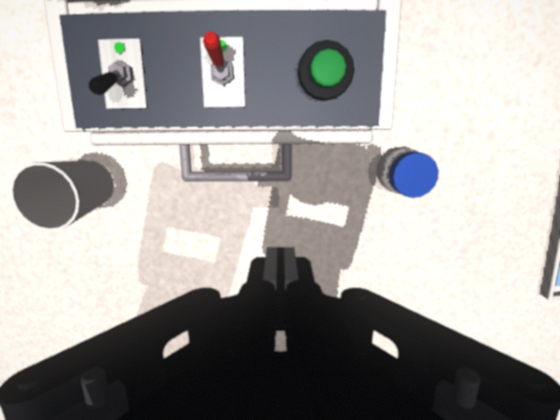

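The last picture shows the drawer front flush (bar at (237,177)), red on (212,42), black off (100,84) and the button up (328,68). The cup and jar are where they were.

```bash
python3 -c "
from plant import *
print(sign_off())"
```

```text
the job is handed in; nothing more can be done
None
```

The job is done and handed in at about 22 s of the 51 s allowed. The drawer is home, the red power toggle is on, and the green button was pressed fully and released, in that order.

- **Drawer:** I pushed it by its bar with the shut fingertips and slowed to about 10 mm/s at the end. It met the hard stop with a steady 10–15 N, about 2 mm short of my estimate. The pictures afterwards show the front flush against the machine.
- **Power toggle:** It took about 7 N, then the force dropped to zero as it snapped. The last picture shows it leaning to the hood, over its green dot.
- **Start button:** The stop came about 4 mm higher than the tool position suggested, and I pressed up to 23 N there to be sure. On release, the force fell from about 4 N to 2 N and reached zero by about 6–7 mm above the stop. That matches full travel and spring-back, so I put the 4 mm down to the shut fingertips reaching past the TCP.
- **Left alone:** The black toggle is still off, and the cup and jar beside the drawer look unmoved. I kept clear of the cast and the other things, but did not look at them again at the end.

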